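Unpack a tape measure from a short-flap carton

ROBOT

A 6-joint arm with a two-finger parallel gripper is mounted at the origin on a cart in front of the work surface, level with it; the furniture and walls round the work are solid. World frame = base frame: x ahead of the robot, y to its left, z up, the work surface at z = 0. Lengths are in m, angles in rad, forces in N, time in s.
With the tool pointing down it reaches from about 0.25 to 0.725 m from the base axis. Payload 4 kg.
Tool frame: the origin (TCP) lies at the very end of the fingers, on their centre line; the grasp point (between the pads) lies 19 mm behind it; z points along the fingers, y is the line along which they close (so a half turn about z gives the same grasp; the last joint's range is limited). The gripper opens to 85 mm and grips with 20 to 120 N. Pads are 22 mm wide; open, the fingers measure 114 mm over their backs; the gripper's body (76 mm by 85 mm) begins 54 mm behind the grasp point. The pads swing forward as they close: fully open they stand 13 mm farther back than shut.
Start: joints at [-1.183, 0.241, 0.005, 1.335, 0, 1.571], TCP at [0.189, -0.463, 0.231] pointing down, gripper open.
Joint ranges: [-2.72, 2.72], [-1.05, 1.87], [-1.09, 1.28], [-1.99, 2.15], [-1.42, 1.44], [-3.14, 3.14]. Speed limits (rad/s): [2.79, 2.79, 3.14, 3.14, 3.14, 3.14].

INTERFACE

Orientations are given as a unit quaternion [x, y, z, w].
In Python, from workcell import bot gives the robot as it stands.
- The arm moves only by the tool carry_out, never from a script. Its argument "increments" is one flat list of numbers, 5 for each row, row after row: the finger opening in cm, from 0 to 8.54, then the shift along the tool's x, y, z in cm, then the turn about the tool's z in rad. A call has exactly 5 rows; each row shifts and turns the commanded pose from where the row before left it, along the tool's axes as they then stand; what a row does not reach is not made up. A row lasts 1/8 s, in which the tool goes at most 62.5 mm and 10.7 degrees, less where a joint would pass 70% of its speed; a pose out of reach is approached as far as the arm can. A call with a gripper value outside its range is refused whole. The fingers move at their own pace and stop on an object; the grip force is fixed at half the most. Time passes only in rows, so rows that do not move let the fingers close, or fill a call up. It gives the time, the measured TCP pose, the force, the opening and the grip force at its end, in the units of the state.
- bot.get_obs(): the state, without advancing time (a new reading comes with each control period).
- bot.camera(name): name is "scene" or "top" or "wrist"; returns a dict with "pixels" (420x560x3 uint8, blue, green, red), "range_z" (420x560 float32, m along the optical axis (not along the pixel's ray), 0 where there is no reading), "mtx" (3x3 intrinsics, pixels), "eye" and "attitude" of the camera in the world. Camera axes: x right, y down, z forward; pixel columns grow to the right and rows downward; lengths in m; the calibration is good to about 2 mm. The wrist camera is an equidistant fisheye: a pixel r from the principal point sees the ray r / f radians off the axis. A picture is of the moment at which its call begins.
- bot.job_done(): hands the job in; it is judged then, once.
Trained networks look in a picture, given as the dict that the camera call returned (one of the last four; its "shot" number tells which), for a name from the list of things; names that differ only in an ending like _2 or _b are one class to them, and where a whole thing is asked for, a point or a joint stands for the part that bears it (a point fixed in the world has none). Each returns a list of dicts, best first, with "p" (0 to 1); they miss things now and then, are a little off and sometimes report something else, mostly with a low value. They report only what shows in the picture. A call takes as long as a camera call.
- bot.find_in(picture, name): "xyz" ([x, y, z] in m, in the coordinates of the camera as it stood for that picture, good to about 4 mm: the middle of the surface that is visible of it).
- bot.regions_of(picture, name): "mask" (420x560 bool, what is visible of it).
- bot.place_of(picture, name): "xyz" ([x, y, z] in m, in the coordinates of the camera as it stood for that picture, good to about 4 mm: a listed point, or the origin of a listed thing).
The state is a dict: "clock": time; "joint_pos": joint angles; "joint_vel": joint speeds; "tau": joint torques, N m; "eef_pos": TCP position; "tool_rot": TCP orientation; "ft_force": force on the tool from outside, world axes, zero at the start; "ft_torque": the same for the moment, N m; "grip_width": finger opening in m; "grasp_force": force on a finger pad.
Only numpy, scipy, OpenCV 4.12 (cv2) and the standard library are available. Lean on these libraries where they do the work, as an engineer would, in place of code of your own. Each camera call takes 0.05 s, during which the arm holds its last target. There are 200 camera calls.

TASK

First swing both top flaps of the cardboard carton up and outward until each leans well back beyond upright, leaving the tape measure inside. Then lift the tape measure out and stand it in the blue tool tray, upright on the tray's floor as it stood in the carton; set it down rather than dropping it. Leave the loose pliers, red screwdriver and marker where they are, and leave the flaps open.

Things in the scene. Friction and masses are not known exactly. Their poses are not given: they have to be found in the camera images.
- carton: Brown corrugated shipping carton, 190 (x) x 220 (y) x 110 (z) mm, fixed to the table. Origin: centre of its underside; z up. Walls and floor 5 mm thick, so the inside is 180 x 210 mm and its floor is 5 mm above the table. The upper halves of the outer faces at +x and -x carry folded-down end flaps (5 mm proud, fixed). The two top flaps are hinged along the upper edges of the +y and -y walls and leave a 80 mm wide gap between their free edges when flat.
- left_flap (a joint): Angle of the flap hinged on the carton's +y wall, rad: 0 = lying flat over the carton (cannot go lower), 1.57 = upright, stop at 2.5 (leaning outward). The hinge is a stiff card crease (friction about 0.05 N m, some 0.8 N at the free edge): the flap stays where it is left. It starts slightly raised (0.06 to 0.2 rad).
- right_flap (a joint): The same for the flap hinged on the carton's -y wall.
- left_flap_hinge (a point): Middle of the left flap's hinge line, 108 mm to +y of the carton's centre and 112 mm above the table; the hinge line runs along the carton's x. From here the flap reaches 68 mm; it is 184 mm wide along the hinge and 4 mm thick (the hinge is at mid thickness). Axes as the carton's.
- right_flap_hinge (a point): The same for the right flap, 108 mm to -y of the carton's centre.
- left_flap_edge (a point): Middle of the left flap's free edge, at mid thickness, 68 mm from the hinge; it moves with the flap. To open it, reach a fingertip 10 mm or so under the free edge with the tool leaning over the carton (tip pointing outward to the hinge) and follow the flap round its hinge; pushing level on the edge only jams it.
- right_flap_edge (a point): Middle of the right flap's free edge; it moves with the flap.
- tape_measure_centre (a point): Centre, 38 mm above the underside, of the red and black tape measure standing upright on the carton's floor: overall 41 (own x, with its clip) x 99 (own y, length) x 76 (own z) mm, about 0.3 kg. Its case is some 30 mm thick: grasp it across own x, best 15 to 20 mm above the centre, so that the gripper body stays above the carton walls. Its length lies roughly along the carton's x.
- tool_tray: Blue open tool tray, fixed to the table, outside 150 (own x) x 92 (own y) x 25 (z) mm, walls and floor 4 mm, so inside 142 x 84 mm: the tape measure fits with its length along the tray's x. Origin: centre of its underside.
- pliers: Loose blue-handled pliers lying on the table, 177 mm long, not to be disturbed (not moved by more than 30 mm).
- driver_red: Loose red-handled screwdriver lying on the table, 176 mm long, not to be disturbed (not moved by more than 30 mm).
- marker: Loose red and white marker lying on the table, 135 mm long, not to be disturbed (not moved by more than 30 mm).

How it is judged:
On the way:
1. both flaps are folded back beyond upright (more than 1.75 rad, 100 degrees) while the tape measure is still in the carton (value of joint each of left_flap, right_flap above 1.75 rad and height (world z) of tape_measure_centre below 0.07 m and horizontal distance between tape_measure_centre and carton below 0.09 m), for 0.2 s.
At the end, for the whole second after the job is handed in: Both flaps are open beyond 1.75 rad (100 degrees), and the tape measure stands at rest, upright within 0.1 rad, on the floor of the tool tray and inside its walls (centre within 35 mm of the tray's centre along its length and 30 mm across it, centre 36 to 47 mm above the tray's underside) (value of joint each of left_flap, right_flap above 1.75 rad and z of tape_measure_centre in the frame of tool_tray between 0.036 and 0.047 m and x of tape_measure_centre in the frame of tool_tray between -0.035 and 0.035 m and y of tape_measure_centre in the frame of tool_tray between -0.03 and 0.03 m and angle between tape_measure_centre's own z axis and vertical below 0.1 rad and linear speed of tape_measure below 0.02 m/s); the robot touches nothing.
It fails at once if the tape measure is dropped (faster than 0.7 m/s while the fingers do not touch it) (linear speed of tape_measure above 0.7 m/s and contact force between the fingers and tape_measure below 0.05 N).
It fails at once if the pliers, screwdriver or marker is moved more than 30 mm (distance of any of pliers, driver_red, marker from where it was at the start of the episode above 0.03 m).
It also fails if it takes over 67 s, if anything falls off the work surface, if the arm or the gripper's body presses on something with over 40 N, if the wrist force passes 120 N, or if a joint passes its speed limit or range.

## Working session

There is one attempt and no reset: what is moved stays moved. The work goes in short steps, Python scripts to look and compute and a tool call to move; the robot and the scene stay as the last step left them, time stands still between calls to the robot, and variables do not carry over. Pictures are saved under pics/ and viewed, at most 10 in all, crops included, and the job is handed in when it is done.

Besides the shell and the picture viewer there is one more tool, called after "Emit:" as name(argument=value, ...) on one line, values as JSON. carry_out: Moves the arm, as the interface text tells. Its arguments: {"type":"object","properties":{"increments":{"type":"array","items":{"type":"number"}}},"required":["increments"]}

```bash
mkdir -p pics
cat > h.py <<'E'
from workcell import bot
import numpy as np, cv2
from scipy.spatial.transform import Rotation as R
def Rm(a):
    a=np.array(a); return a if a.shape==(3,3) else R.from_quat(a).as_matrix()
def W(c,p): return Rm(c["attitude"])@np.array(p)+np.array(c["eye"])
def cloud(c):
    z=c["range_z"]; v,u=np.indices(z.shape); K=c["mtx"]
    P=np.stack([(u-K[0][2])/K[0][0]*z,(v-K[1][2])/K[1][1]*z,z],-1)
    return P@Rm(c["attitude"]).T+np.array(c["eye"])
E
python3 - <<'E'
from h import *
np.set_printoptions(precision=3,suppress=True)
o=bot.get_obs(); print(o["eef_pos"],o["tool_rot"],o["grip_width"],o["ft_force"])
for n in ["top","scene"]:
    c=bot.camera(n); cv2.imwrite(f"pics/{n}0.png",c["pixels"]); np.savez(f"{n}0.npz",P=cloud(c),px=c["pixels"])
    print(n,c["eye"],R.from_matrix(Rm(c["attitude"])).as_euler('xyz'))
    for k in ["carton","left_flap_hinge","right_flap_hinge","left_flap_edge","right_flap_edge","tape_measure_centre","tool_tray","pliers","driver_red","marker"]:
        print(k,[(W(c,d["xyz"]).round(3).tolist(),round(d["p"],2)) for d in bot.place_of(c,k)[:2]])
    P=cloud(c)
    for k in ["tool_tray","carton","tape_measure_centre"]:
        for d in bot.regions_of(c,k)[:1]:
            m=d["mask"]; q=P[m]; q=q[np.isfinite(q).all(1)]
            r=cv2.minAreaRect((q[:,:2]*1000).astype(np.float32)); print(" mask",k,m.sum(),r,np.percentile(q[:,2],[5,50,95]))
E
```

```text
[ 0.189 -0.462  0.23 ] [ 0.981  0.193 -0.    -0.001] 0.08574147036483004 [-0.038  0.361 -0.222]
top [ 0.311 -0.163  0.951] [-2.963 -0.001 -1.58 ]
carton [([0.573, -0.127, -0.002], 0.83)]
left_flap_hinge [([0.574, -0.014, 0.119], 0.64)]
right_flap_hinge [([0.576, -0.232, 0.114], 0.64)]
left_flap_edge [([0.573, -0.083, 0.12], 0.64)]
right_flap_edge [([0.571, -0.166, 0.114], 0.76)]
tape_measure_centre [([0.588, -0.114, 0.048], 0.6)]
tool_tray [([0.483, -0.406, 0.001], 0.72), ([0.374, -0.052, 0.0], 0.45)]
pliers [([0.336, -0.386, 0.0], 0.67)]
driver_red [([0.372, -0.051, -0.003], 0.74)]
marker [([0.362, -0.257, -0.003], 0.72), ([0.334, -0.386, 0.001], 0.6)]
 mask tool_tray 2869 ((408.1664123535156, -340.236572265625), (131.50042724609375, 381.7514953613281), 47.70686721801758) [0.001 0.005 0.025]
 mask carton 9246 ((503.9843444824219, -131.2018585205078), (387.8671569824219, 230.75616455078125), 2.39650821685791) [0.004 0.115 0.123]
 mask tape_measure_centre 919 ((459.05621337890625, -118.39363861083984), (295.7862854003906, 89.15795135498047), 0.07089606672525406) [0.009 0.069 0.081]
scene [-0.212 -0.905  0.706] [-2.113 -0.026 -0.74 ]
carton [([0.572, -0.123, -0.0], 0.59)]
left_flap_hinge []
right_flap_hinge [([0.578, -0.231, 0.115], 0.65), ([0.363, -0.254, -0.003], 0.34)]
left_flap_edge []
right_flap_edge [([0.575, -0.165, 0.116], 0.89)]
tape_measure_centre []
tool_tray [([0.486, -0.406, 0.001], 0.75)]
pliers [([0.336, -0.39, -0.003], 0.65)]
driver_red [([0.374, -0.056, -0.001], 0.57)]
marker [([0.363, -0.259, -0.003], 0.82)]
 mask carton 2978 ((463.1634826660156, -308.9053955078125), (1771.7259521484375, 337.470703125), 51.73439407348633) [0.009 0.099 0.119]
```

View pics/top0.png

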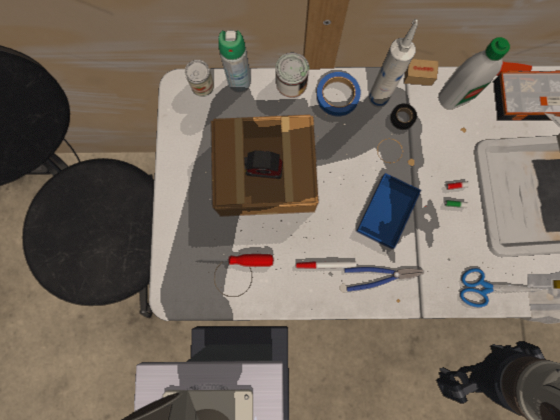

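View pics/scene0.png

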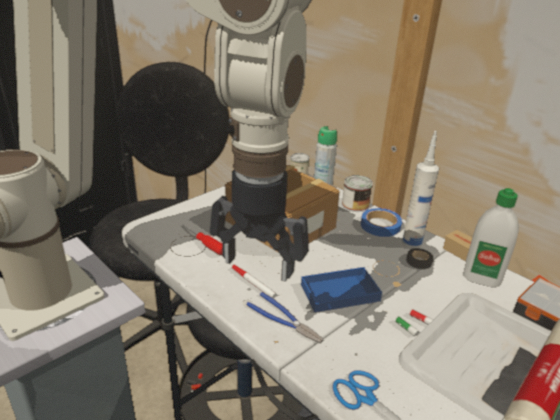

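```bash
python3 - <<'E'
from h import *
np.set_printoptions(precision=3,suppress=True)
d=np.load("top0.npz"); P=d["P"]; px=d["px"].astype(int)
def rect(m,n):
    q=P[m]; print(n,m.sum(),[np.round(v,1) for v in cv2.minAreaRect((q[:,:2]*1000).astype(np.float32))],q.mean(0)); return q
box=lambda x0,x1,y0,y1,z0,z1:(P[...,0]>x0)&(P[...,0]<x1)&(P[...,1]>y0)&(P[...,1]<y1)&(P[...,2]>z0)&(P[...,2]<z1)
rect(box(.44,.71,-.28,.03,.100,.15),"cartontop")
q=rect(box(.52,.66,-.16,-.06,.070,.090),"tapetop"); 
c=np.cov(q[:,:2].T); w,v=np.linalg.eigh(c); print("tape axis",v[:,1],np.degrees(np.arctan2(v[1,1],v[0,1])))
a=v[:,1]; t=q[:,:2]@a; print("along pct",np.percentile(t,[1,50,99]),"across",np.percentile(q[:,:2]@v[:,0],[1,50,99]))
rect(box(.38,.6,-.52,-.31,.018,.035),"trayrim")
b=(px[...,0]>px[...,2]+35)
rect(b&box(.38,.6,-.5,-.31,-.01,.04),"trayblue")
# flap profiles along y
for y in np.arange(-.25,.01,.01):
    m=box(.53,.62,y,y+.01,0.0,.2); 
    if m.sum(): print(round(y+.005,3),np.percentile(P[m][:,2],[10,50,90]).round(3),end=' | ')
# marker & pliers extents
print()
r=(px[...,2]>px[...,1]+60)
rect(r&box(.3,.45,-.12,.05,-.01,.05),"driver red")
E
python3 - <<'E'
import cv2
a=cv2.imread('pics/top0.png')[105:270,200:440]
cv2.imwrite('pics/crop1.png',cv2.resize(a,None,fx=3.3,fy=3.3,interpolation=cv2.INTER_CUBIC))
E
```

```text
cartontop 6448 [array([ 573.6, -123.1]), array([201.3, 220.1]), np.float64(2.2)] [ 0.568 -0.124  0.117]
tapetop 453 [array([ 586.4, -122.9]), array([62.1, 40.8]), np.float64(83.9)] [ 0.585 -0.122  0.077]
tape axis [0.093 0.996] 84.66238181996631
along pct [-0.095 -0.067 -0.039] across [-0.614 -0.594 -0.575]
trayrim 463 [array([ 482.3, -404.7]), array([ 92.2, 151.4]), np.float64(62.9)] [ 0.481 -0.405  0.024]
trayblue 2000 [array([ 482. , -404.2]), array([ 90.9, 149.9]), np.float64(62.8)] [ 0.48  -0.398  0.006]
-0.245 [0.    0.001 0.003] | -0.235 [0.109 0.112 0.114] | -0.225 [0.113 0.115 0.117] | -0.215 [0.114 0.116 0.117] | -0.205 [0.114 0.116 0.118] | -0.195 [0.115 0.117 0.118] | -0.185 [0.116 0.118 0.12 ] | -0.175 [0.117 0.119 0.121] | -0.165 [0.005 0.118 0.121] | -0.155 [0.005 0.019 0.068] | -0.145 [0.005 0.066 0.074] | -0.135 [0.004 0.073 0.081] | -0.125 [0.004 0.031 0.081] | -0.115 [0.005 0.052 0.08 ] | -0.105 [0.004 0.034 0.079] | -0.095 [0.004 0.033 0.075] | -0.085 [0.005 0.059 0.124] | -0.075 [0.006 0.123 0.125] | -0.065 [0.12  0.122 0.124] | -0.055 [0.118 0.12  0.122] | -0.045 [0.117 0.119 0.121] | -0.035 [0.115 0.118 0.119] | -0.025 [0.114 0.116 0.118] | -0.015 [0.11  0.114 0.116] | 0.005 [0.    0.002 0.003] | 
driver red 374 [array([372.1, -80.9]), array([76.4, 26.8]), np.float64(89.1)] [ 0.371 -0.085  0.025]
```

View pics/crop1.png

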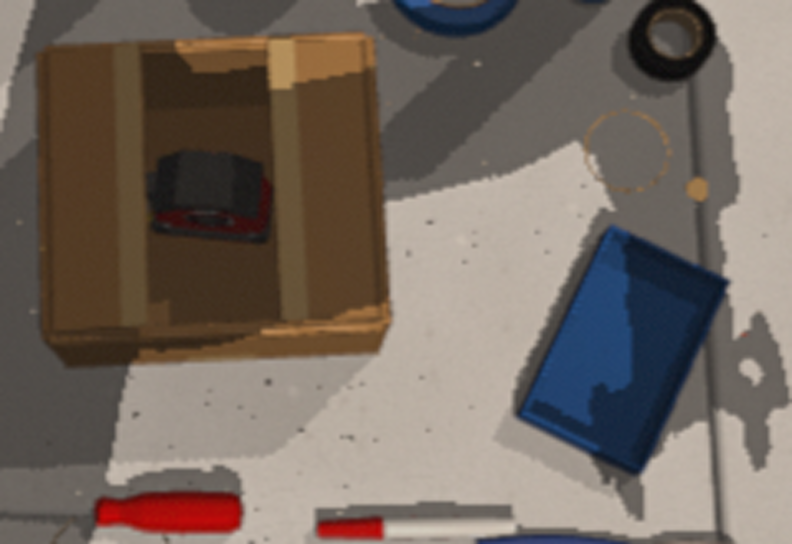

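Emit:
carry_out(increments=[3,0,0,0,0.18,3,0,0,0,0.18,3,4.6,-4.1,0,0,3,4.6,-4.1,0,0,3,4.6,-4.1,0,0])

```text
clock: 2.02
eef_pos: [0.3246, -0.335, 0.2314]
tool_rot: [1.0, 0.013, 0.0, 0.0]
ft_force: [1.3, -1.1, 0.4]
grip_width: 0.0301
grasp_force: 0.0
```

Emit:
carry_out(increments=[3,4.6,-4.1,0,0,3,4.6,-4.1,0,0,3,4.6,-4.1,0,0,3,4.6,-4.1,0,0,3,4.6,-4.1,0,0])

```text
clock: 2.65
eef_pos: [0.5492, -0.1232, 0.2315]
tool_rot: [1.0, 0.014, 0.0, 0.0]
ft_force: [0.3, -0.2, 0.8]
grip_width: 0.0298
grasp_force: 0.0
```

Run:
```python
from h import *
np.set_printoptions(precision=3,suppress=True)
print(bot.get_obs()["eef_pos"],bot.get_obs()["clock"])
c=bot.camera("wrist"); cv2.imwrite("pics/w1.png",c["pixels"])
for k in ["left_flap_edge","right_flap_edge","left_flap_hinge","right_flap_hinge","tape_measure_centre","carton"]:
    print(k,[(W(c,d["xyz"]).round(3).tolist(),round(d["p"],2)) for d in bot.place_of(c,k)[:2]])
P=np.load("top0.npz")["P"]
m=(P[...,1]>-.155)&(P[...,1]<-.095)&(P[...,0]>.49)&(P[...,0]<.66)
q=P[m]
for x in np.arange(.5,.66,.01):
    s=q[(q[:,0]>=x)&(q[:,0]<x+.01)]; 
    if len(s): print(round(x+.005,3),np.percentile(s[:,2],[5,50,95]),end=" | ")
```

```text
[ 0.549 -0.123  0.231] 2.65
left_flap_edge [([0.571, -0.089, 0.124], 0.75), ([0.333, -0.391, 0.003], 0.41)]
right_flap_edge [([0.575, -0.164, 0.117], 0.87)]
left_flap_hinge [([0.569, -0.017, 0.114], 0.77)]
right_flap_hinge [([0.579, -0.234, 0.112], 0.72)]
tape_measure_centre [([0.586, -0.115, 0.043], 0.76)]
carton []
0.505 [0.002 0.005 0.007] | 0.515 [0.002 0.005 0.009] | 0.525 [0.003 0.005 0.008] | 0.535 [0.003 0.005 0.009] | 0.545 [0.003 0.005 0.008] | 0.555 [0.003 0.005 0.008] | 0.565 [0.004 0.022 0.079] | 0.575 [0.011 0.073 0.081] | 0.585 [0.068 0.078 0.081] | 0.595 [0.068 0.077 0.081] | 0.605 [0.07  0.077 0.081] | 0.625 [0.003 0.005 0.007] | 0.635 [0.003 0.005 0.008] | 0.645 [0.002 0.005 0.008] | 0.655 [0.003 0.005 0.008] |
```

View pics/w1.png

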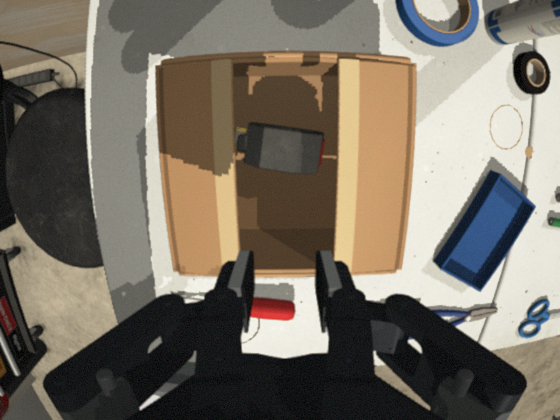

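Emit:
carry_out(increments=[3,-0.7,0,4.6,0,3,-0.7,0,4.6,0,3,0,0,4.4,0,4.5,0,0,0,0,5,0,0,0,0])

```text
clock: 3.62
eef_pos: [0.5346, -0.1262, 0.0972]
tool_rot: [1.0, 0.013, 0.001, 0.0]
ft_force: [0.1, 0.3, 0.3]
grip_width: 0.0502
grasp_force: 0.0
```

Emit:
carry_out(increments=[5.3,0,0,0,0,5.6,0,0,0,0,5.8,0,0,0,0,6,0,0,-0.3,0,6,0,0,-0.5,0])

```text
clock: 4.25
eef_pos: [0.5351, -0.1253, 0.1075]
tool_rot: [1.0, 0.014, 0.002, 0.0]
ft_force: [-4.8, 1.3, 13.9]
grip_width: 0.0593
grasp_force: 27.7
```

Emit:
carry_out(increments=[6,0,0,-0.5,0,6,0,0,-0.5,0,6.1,0,0,-0.5,0,6.2,0,0,-0.5,0,6.3,0,0,-0.5,0])

```text
clock: 4.88
eef_pos: [0.5337, -0.1251, 0.1284]
tool_rot: [1.0, 0.014, -0.0, -0.0]
ft_force: [-0.1, 0.7, 0.3]
grip_width: 0.063
grasp_force: 0.0
```

Run:
```python
from h import *
np.set_printoptions(precision=3,suppress=True)
c=bot.camera("wrist"); cv2.imwrite("pics/w2.png",c["pixels"])
for k in ["left_flap_edge","right_flap_edge"]:
    print(k,[(W(c,d["xyz"]).round(3).tolist(),round(d["p"],2)) for d in bot.place_of(c,k)[:2]])
```

```text
left_flap_edge [([0.57, -0.08, 0.141], 0.94), ([0.371, -0.051, 0.002], 0.17)]
right_flap_edge [([0.576, -0.166, 0.137], 0.94)]
```

View pics/w2.png

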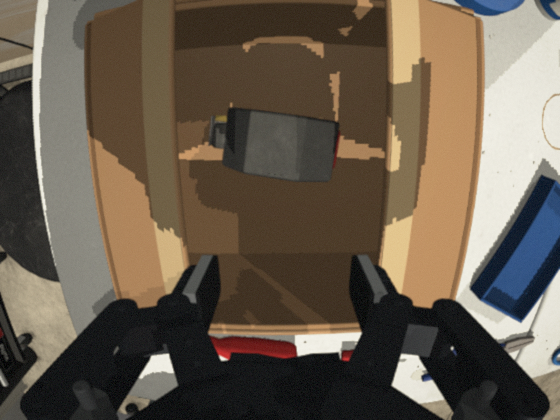

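Emit:
carry_out(increments=[5.3,0,0,0,0,5.3,0,0,1.6,0,6.6,0,0,0,0,6.9,0,0,-0.5,0,7.1,0,0,-0.5,0])

```text
clock: 5.65
eef_pos: [0.5336, -0.125, 0.1226]
tool_rot: [1.0, 0.014, -0.0, -0.0]
ft_force: [-0.0, 1.0, -0.1]
grip_width: 0.071
grasp_force: 0.4
```

Emit:
carry_out(increments=[7.4,0,0,-0.5,0,7.7,0,0,-0.4,0,8,0,0,-0.4,0,8.3,0,0,-0.4,0,8.5,0,0,-0.2,0])

```text
clock: 6.28
eef_pos: [0.534, -0.1252, 0.1417]
tool_rot: [1.0, 0.014, 0.0, 0.0]
ft_force: [0.7, 0.3, -0.1]
grip_width: 0.0853
grasp_force: 0.0
```

Run:
```python
from h import *
c=bot.camera("wrist"); cv2.imwrite("pics/w3.png",c["pixels"])
for k in ["left_flap_edge","right_flap_edge"]:
    print(k,[(W(c,d["xyz"]).round(3).tolist(),round(d["p"],2)) for d in bot.place_of(c,k)[:2]])
```

```text
left_flap_edge [([0.571, -0.075, 0.153], 0.65)]
right_flap_edge [([0.577, -0.172, 0.15], 0.82)]
```

Emit:
carry_out(increments=[2,0,0,0,0,2,0,0,0,0,2,0,0,0,0,2,0,-1.5,1.4,0,2,0,-1,0,0])

```text
clock: 7.05
eef_pos: [0.5316, -0.0987, 0.1254]
tool_rot: [1.0, 0.014, -0.002, -0.001]
ft_force: [-0.4, 0.6, 1.1]
grip_width: 0.0202
grasp_force: 0.0
```

Emit:
carry_out(increments=[2,0,-0.6,-0.6,0,2,0,-0.6,-0.6,0,2,0,-0.6,-0.6,0,2,0,-0.9,-0.3,0,2,0,-0.9,-0.3,0])

```text
clock: 7.68
eef_pos: [0.5326, -0.0638, 0.1521]
tool_rot: [1.0, 0.014, 0.001, 0.0]
ft_force: [0.1, -1.7, 1.4]
grip_width: 0.0201
grasp_force: 0.7
```

Run:
```python
from h import *
c=bot.camera("wrist"); cv2.imwrite("pics/w4.png",c["pixels"])
for k in ["left_flap_edge","right_flap_edge"]:
    print(k,[(W(c,d["xyz"]).round(3).tolist(),round(d["p"],2)) for d in bot.place_of(c,k)[:2]])
```

```text
left_flap_edge [([0.57, -0.04, 0.179], 0.86)]
right_flap_edge [([0.578, -0.174, 0.154], 0.79)]
```

Emit:
carry_out(increments=[2,0,-0.9,-0.2,0,2,0,-0.9,-0.2,0,2,0,-0.9,0,0,2,0,-0.9,0,0,2,0,-0.9,0,0])

```text
clock: 8.45
eef_pos: [0.5308, -0.0186, 0.1552]
tool_rot: [1.0, 0.014, -0.0, 0.0]
ft_force: [0.2, -1.6, -0.1]
grip_width: 0.0199
grasp_force: 0.5
```

Emit:
carry_out(increments=[2,0,-0.9,0,0,2,0,0,0,0,2,0,5,0,0,2,0,5,0,0,2,0,3,2.5,0])

```text
clock: 9.07
eef_pos: [0.5363, -0.1426, 0.1322]
tool_rot: [1.0, 0.013, 0.003, 0.001]
ft_force: [0.7, -0.6, -0.9]
grip_width: 0.0198
grasp_force: 0.0
```

Run:
```python
from h import *
for n in ["wrist","top"]:
  c=bot.camera(n); cv2.imwrite(f"pics/{n}5.png",c["pixels"])
  for k in ["left_flap_edge","right_flap_edge"]:
    print(k,[(W(c,d["xyz"]).round(3).tolist(),round(d["p"],2)) for d in bot.place_of(c,k)[:2]])
```

```text
left_flap_edge []
right_flap_edge [([0.577, -0.173, 0.151], 0.86)]
left_flap_edge []
right_flap_edge [([0.576, -0.177, 0.151], 0.94)]
```

Emit:
carry_out(increments=[2,0,0.8,0.3,0,2,0,0.6,-0.6,0,2,0,0.6,-0.6,0,2,0,0.6,-0.6,0,2,0,0.9,-0.3,0])

```text
clock: 10.0
eef_pos: [0.5359, -0.1753, 0.1496]
tool_rot: [1.0, 0.014, 0.001, 0.0]
ft_force: [0.3, 1.6, 0.9]
grip_width: 0.0198
grasp_force: 1.1
```

Emit:
carry_out(increments=[2,0,0.9,-0.3,0,2,0,0.9,-0.2,0,2,0,0.9,-0.2,0,2,0,0.9,0,0,2,0,0.9,0,0])

```text
clock: 10.62
eef_pos: [0.5362, -0.2207, 0.1549]
tool_rot: [1.0, 0.014, -0.0, -0.0]
ft_force: [0.5, 0.9, 0.2]
grip_width: 0.0202
grasp_force: 0.5
```

Emit:
carry_out(increments=[2,0,0.9,0,0,2,0,0.9,0,0,2,0,0,0,0,2,0,-4,-3,0,2,0,-5,-3,0])

```text
clock: 11.25
eef_pos: [0.5342, -0.1481, 0.2155]
tool_rot: [1.0, 0.013, -0.0, 0.0]
ft_force: [0.3, -0.1, -1.0]
grip_width: 0.0201
grasp_force: 0.0
```

```bash
python3 - <<'E'
from h import *
np.set_printoptions(precision=3,suppress=True)
for n in ["wrist","top"]:
  c=bot.camera(n); cv2.imwrite(f"pics/{n}6.png",c["pixels"])
  for k in ["left_flap_edge","right_flap_edge","tape_measure_centre"]:
    print(n,k,[(W(c,d["xyz"]).round(3).tolist(),round(d["p"],2)) for d in bot.place_of(c,k)[:2]])
P=cloud(c)
for s,(a,b) in {"L":(-.03,.06),"R":(-.30,-.22)}.items():
  m=(P[...,0]>.5)&(P[...,0]<.65)&(P[...,1]>a)&(P[...,1]<b)&(P[...,2]>.12)&(P[...,2]<.2)
  q=P[m]; print(s,len(q)); 
  for z in np.arange(.12,.19,.01):
    t=q[(q[:,2]>=z)&(q[:,2]<z+.01)]; 
    if len(t): print(round(z+.005,3),len(t),np.median(t[:,1]).round(4),end=" | ")
E
cd pics; python3 -c "
import cv2,numpy as np
a=cv2.imread('wrist6.png');b=cv2.imread('top6.png')[80:320,120:440]
cv2.imwrite('m6.png',np.hstack([cv2.resize(a,(400,300)),cv2.resize(b,(400,300))]))"
```

```text
wrist left_flap_edge [([0.568, 0.018, 0.17], 0.94)]
wrist right_flap_edge [([0.581, -0.265, 0.172], 0.9)]
wrist tape_measure_centre []
top left_flap_edge []
top right_flap_edge [([0.573, -0.267, 0.171], 0.9)]
top tape_measure_centre []
L 0
R 1430
0.125 244 -0.2363 | 0.135 244 -0.2424 | 0.145 261 -0.2486 | 0.155 257 -0.2548 | 0.165 315 -0.2613 | 0.175 109 -0.2648 |
```

View pics/m6.png

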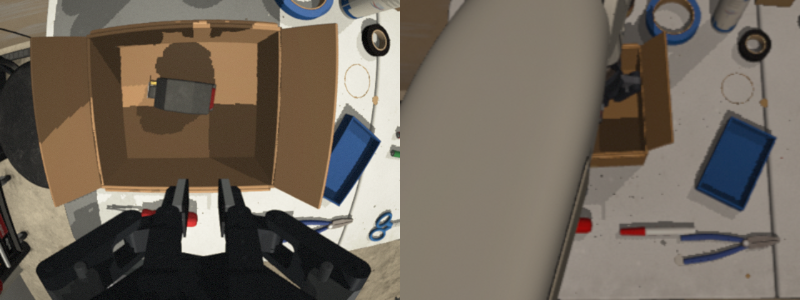

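```bash
cat >> h.py <<'E'
def fcloud(c):
    z=c["range_z"]; v,u=np.indices(z.shape); K=c["mtx"]
    a=(u-K[0][2])/K[0][0]; b=(v-K[1][2])/K[1][1]; t=np.hypot(a,b)+1e-9; k=np.tan(np.minimum(t,1.4))/t
    P=np.stack([a*k*z,b*k*z,z],-1)
    return P@Rm(c["attitude"]).T+np.array(c["eye"])
E
python3 - <<'E'
from h import *
np.set_printoptions(precision=3,suppress=True)
o=bot.get_obs(); print(o["joint_pos"],o["eef_pos"])
c=bot.camera("wrist"); P=fcloud(c)
b=lambda z0,z1:(P[...,0]>.5)&(P[...,0]<.65)&(P[...,1]>-.21)&(P[...,1]<-.03)&(P[...,2]>z0)&(P[...,2]<z1)
print("floor z",np.median(P[b(-.01,.02)][:,2]))
for z0,z1 in [(.072,.09),(.055,.09),(.03,.09),(.015,.09)]:
    q=P[b(z0,z1)]; r=cv2.minAreaRect((q[:,:2]*1000).astype(np.float32)); w,v=np.linalg.eigh(np.cov(q[:,:2].T)); a=v[:,1]*np.sign(v[1,1]); n=np.array([a[1],-a[0]])
    print(z0,len(q),[np.round(x,1) for x in r],"axis",np.degrees(np.arctan2(a[1],a[0])).round(1),"mean",q.mean(0),"zmax",np.percentile(q[:,2],98))
    m=q[:,:2].mean(0); print("   along",np.percentile((q[:,:2]-m)@a,[1,99]),"across",np.percentile((q[:,:2]-m)@n,[1,99]))
for k in ["tape_measure_centre"]:
    print([(W(c,d["xyz"]).round(3).tolist(),round(d["p"],2)) for d in bot.place_of(c,k)])
y0,y1,x0,x1=80,190,180,340
cv2.imwrite("pics/c7.png",cv2.resize(c["pixels"][y0:y1,x0:x1],None,fx=5,fy=5,interpolation=cv2.INTER_CUBIC))
E
```

```text
[-0.272  0.357  0.122  1.337 -0.     2.843] [ 0.534 -0.149  0.214]
floor z 0.005993273673849359
0.072 2680 [array([ 586.8, -123.5]), array([55.3, 40.6]), np.float64(83.8)] axis 84.6 mean [ 0.587 -0.123  0.078] zmax 0.08177723670644597
   along [-0.025  0.026] across [-0.02   0.019]
0.055 3747 [array([ 587.4, -118. ]), array([84.1, 40.5]), np.float64(83.7)] axis 84.1 mean [ 0.587 -0.122  0.075] zmax 0.08160571873460612
   along [-0.037  0.043] across [-0.02   0.019]
0.03 3845 [array([ 587.2, -119.8]), array([87.7, 40.5]), np.float64(83.7)] axis 84.1 mean [ 0.587 -0.123  0.074] zmax 0.08159940637934807
   along [-0.039  0.044] across [-0.02   0.019]
0.015 3942 [array([ 588. , -115.2]), array([99.7, 41.2]), np.float64(82.6)] axis 84.5 mean [ 0.587 -0.122  0.073] zmax 0.08159482896866051
   along [-0.04   0.056] across [-0.02   0.019]
[([0.566, -0.017, 0.116], 0.74), ([0.479, -0.412, 0.001], 0.37)]
```

View pics/c7.png

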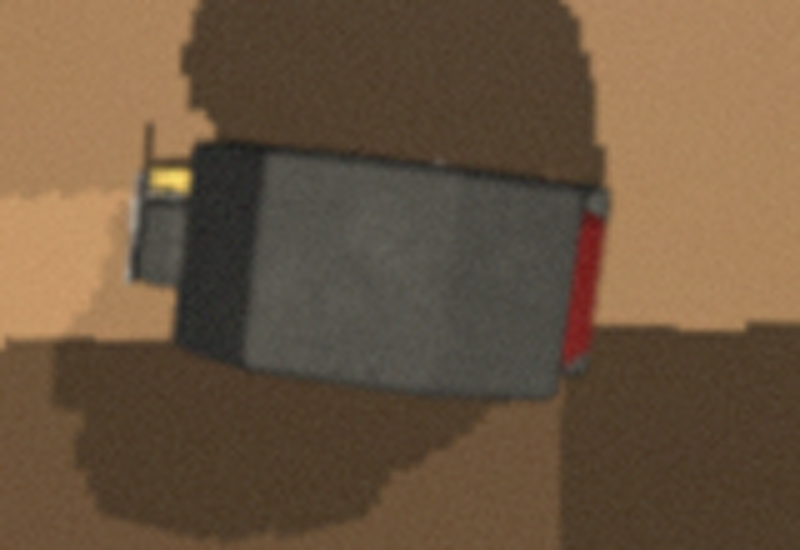

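Emit:
carry_out(increments=[8.5,5.4,-3,0,0,8.5,0,0,0,-0.18,8.5,0,0,0,-0.18,8.5,0,0,0,-0.18,8.5,0,0,0,-0.18])

```text
clock: 12.38
eef_pos: [0.5874, -0.1174, 0.2144]
tool_rot: [0.93, 0.367, -0.001, -0.0]
ft_force: [0.5, 0.5, -0.2]
grip_width: 0.0852
grasp_force: 0.0
```

Emit:
carry_out(increments=[8.5,0,0,0,-0.18,8.5,0,0,0,-0.18,8.5,0,0,0,-0.18,8.5,0,0,0,-0.18,8.5,0,0,2,0])

```text
clock: 13.0
eef_pos: [0.5887, -0.1177, 0.1961]
tool_rot: [0.743, 0.67, 0.001, 0.001]
ft_force: [0.7, 0.3, -0.8]
grip_width: 0.0851
grasp_force: 0.0
```

```bash
cat > go.py <<'E'
from h import *
import sys
def delta(tx,ty,tz,th):
    o=bot.get_obs(); M=Rm(o["tool_rot"]); p=np.array(o["eef_pos"]); phi=np.arctan2(M[1,0],M[0,0])
    print("pos",p.round(4),"phi",round(phi,3),"shift cm",(100*M.T@(np.array([tx,ty,tz])-p)).round(2),"turn",round((phi-th+np.pi)%(2*np.pi)-np.pi,3),"j",np.round(o["joint_pos"],2))
delta(*map(float,sys.argv[1:5]))
E
python3 go.py .587 -.118 .043 1.46
```

```text
pos [ 0.5887 -0.1177  0.1961] phi 1.468 shift cm [-0.04 -0.21 15.31] turn 0.008 j [-0.2   0.45  0.22  1.33 -0.    1.48]
```

Emit:
carry_out(increments=[8.5,0,-0.1,4,0,8.5,0,0,4,0,8.5,0,0,4,0,8.5,0,0,3.2,0,8.5,0,0,0,0])

```text
clock: 13.62
eef_pos: [0.5835, -0.1167, 0.0398]
tool_rot: [0.743, 0.669, -0.002, -0.003]
ft_force: [-0.3, 0.2, -0.8]
grip_width: 0.0848
grasp_force: 0.0
```

Emit:
carry_out(increments=[5.5,0,0,0,0,4,0,0,0,0,2,0,0,0,0,2,0,0,0,0,2,0,0,0,0])

```text
clock: 14.25
eef_pos: [0.5875, -0.1168, 0.0449]
tool_rot: [0.743, 0.67, 0.001, 0.001]
ft_force: [-0.1, -0.1, 5.7]
grip_width: 0.0288
grasp_force: 60.0
```

Emit:
carry_out(increments=[2,0,0,-1,0,2,0,0,-3,0,2,0,0,-4,0,2,0,0,-4,0,2,0,0,-4,0])

```text
clock: 14.88
eef_pos: [0.586, -0.1164, 0.2043]
tool_rot: [0.743, 0.67, -0.0, -0.001]
ft_force: [0.7, -1.0, -2.9]
grip_width: 0.0292
grasp_force: 59.4
```

Emit:
carry_out(increments=[2,0,0,-3,0,2,0,0,-1.5,0,2,0,0,0,-0.15,2,0,0,0,-0.15,2,0,0,0,-0.15])

```text
clock: 15.5
eef_pos: [0.5859, -0.1164, 0.247]
tool_rot: [0.572, 0.82, -0.001, -0.001]
ft_force: [-0.7, 0.1, -2.7]
grip_width: 0.029
grasp_force: 59.4
```

```bash
python3 - <<'E'
from h import *
np.set_printoptions(precision=3,suppress=True)
c=bot.camera("wrist"); P=fcloud(c); cv2.imwrite("pics/w8.png",c["pixels"])
o=bot.get_obs(); M=Rm(o["tool_rot"]); p=np.array(o["eef_pos"])
T=(P-p)@M   # tool coords
q=T[(abs(T[...,0])<.09)&(abs(T[...,1])<.03)&(T[...,2]>-.045)&(T[...,2]<.06)]
print(o["grip_width"],o["grasp_force"],o["ft_force"],len(q)); print(np.percentile(q,[1,5,50,95,99],axis=0))
for d in bot.place_of(c,"tape_measure_centre")[:2]: print((M.T@(W(c,d["xyz"])-p)).round(3),d["p"])
for d in bot.place_of(c,"left_flap_edge")+bot.place_of(c,"right_flap_edge"): print(W(c,d["xyz"]).round(3),d["p"])
E
python3 go.py .482 -.4045 .24 2.669
```

```text
0.02907821135262878 59.44167539477348 [-0.338 -0.307 -1.834] 17789
[[-0.035 -0.025 -0.043]
 [-0.022 -0.018 -0.038]
 [ 0.016 -0.    -0.029]
 [ 0.041  0.018  0.033]
 [ 0.051  0.026  0.035]]
[0.566 0.018 0.167] 0.57
pos [ 0.5862 -0.1165  0.2474] phi 1.915 shift cm [-23.59 -19.53   0.75] turn -0.754 j [-0.2   0.44  0.33  1.46  0.    1.03]
```

View pics/w8.png

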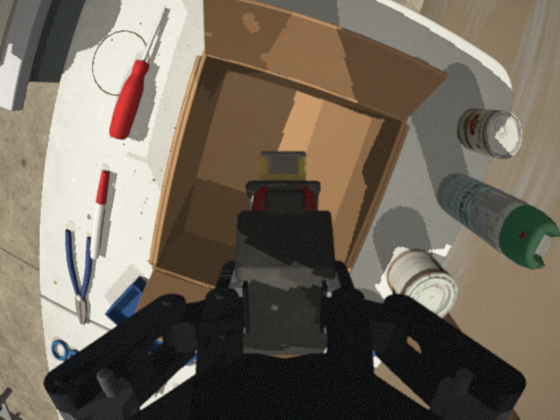

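Emit:
carry_out(increments=[2,0,0,0,-0.15,2,0,0,0,-0.15,2,0,0,0,-0.15,2,0,0,0,-0.15,2,0,0,0,-0.15])

```text
clock: 16.32
eef_pos: [0.5864, -0.1165, 0.2479]
tool_rot: [0.233, 0.972, -0.0, -0.0]
ft_force: [-0.5, 0.5, -2.3]
grip_width: 0.0289
grasp_force: 59.4
```

Emit:
carry_out(increments=[2,-0.4,-4,0,0,2,-0.8,-6,0,0,2,-0.8,-6,0,0,2,-0.8,-6,0,0,2,-0.8,-5,0,0])

```text
clock: 16.95
eef_pos: [0.4942, -0.3752, 0.248]
tool_rot: [0.236, 0.972, 0.0, -0.0]
ft_force: [1.1, 0.9, -1.9]
grip_width: 0.029
grasp_force: 59.5
```

```bash
python3 go.py .482 -.4045 .049 2.669
```

```text
pos [ 0.4942 -0.3752  0.248 ] phi 2.665 shift cm [-0.27 -3.16 19.9 ] turn -0.004 j [-0.65  0.49  0.4   1.49 -0.   -0.17]
```

Emit:
carry_out(increments=[2,-0.3,-3.2,3,0,2,0,0,5,0,2,0,0,4,0,2,0,0,3,0,2,0,0,2,0])

```text
clock: 17.58
eef_pos: [0.4824, -0.4023, 0.0757]
tool_rot: [0.236, 0.972, 0.001, -0.002]
ft_force: [0.1, 0.1, -2.1]
grip_width: 0.029
grasp_force: 59.7
```

Emit:
carry_out(increments=[2,0,0,1,0,2,0,0,0.5,0,2,0,0,0.5,0,2,0,0,0,0,2,0,0,0,0])

```text
clock: 18.2
eef_pos: [0.4839, -0.4034, 0.059]
tool_rot: [0.235, 0.972, -0.0, 0.001]
ft_force: [-0.4, -0.0, -2.5]
grip_width: 0.0294
grasp_force: 59.7
```

```bash
python3 go.py .482 -.4045 .0445 2.669
python3 - <<'E'
from h import *
c=bot.camera("scene"); cv2.imwrite("pics/s9.png",c["pixels"])
cv2.imwrite("pics/s9c.png",cv2.resize(c["pixels"][150:350,200:460],None,fx=3,fy=3))
P=cloud(c)
E
```

```text
pos [ 0.4839 -0.4034  0.059 ] phi 2.668 shift cm [ 0.12 -0.19  1.45] turn -0.001 j [-0.69  0.61  0.11  1.07 -0.   -0.22]
```

View pics/s9c.png

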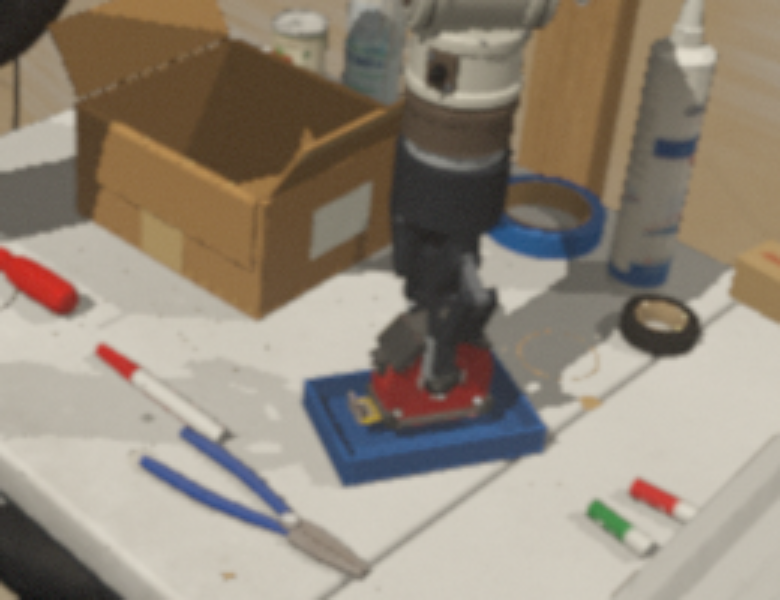

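Emit:
carry_out(increments=[2,0.1,-0.2,0.5,0,2,0,0,0.5,0,2,0,0,0.2,0,2,0,0,0,0,2,0,0,0,0])

```text
clock: 18.88
eef_pos: [0.4818, -0.4045, 0.0464]
tool_rot: [0.235, 0.972, -0.0, 0.0]
ft_force: [-0.2, -0.4, -2.7]
grip_width: 0.0292
grasp_force: 59.7
```

Emit:
carry_out(increments=[2,0,0,0.1,0,2,0,0,0.1,0,2,0,0,0,0,2,0,0,0,0,2,0,0,0,0])

```text
clock: 19.5
eef_pos: [0.4817, -0.4044, 0.0444]
tool_rot: [0.235, 0.972, -0.0, 0.0]
ft_force: [-0.2, -0.3, -2.8]
grip_width: 0.0289
grasp_force: 59.7
```

Emit:
carry_out(increments=[2,0,0,0.1,0,2,0,0,0,0,2,0,0,0.1,0,2,0,0,0,0,2,0,0,0,0])

```text
clock: 20.12
eef_pos: [0.4819, -0.4046, 0.0439]
tool_rot: [0.235, 0.972, -0.0, 0.001]
ft_force: [-3.2, 2.1, 5.8]
grip_width: 0.0287
grasp_force: 60.7
```

Emit:
carry_out(increments=[3.2,0,0,0,0,4,0,0,0,0,6,0,0,0,0,8.5,0,0,0,0,8.5,0,0,0,0])

```text
clock: 20.75
eef_pos: [0.4817, -0.4044, 0.0422]
tool_rot: [0.235, 0.972, 0.0, -0.0]
ft_force: [-0.3, 0.5, -0.1]
grip_width: 0.0851
grasp_force: 0.0
```

Emit:
carry_out(increments=[8.5,0,0,0,0,8.5,0,0,-2,0,8.5,0,0,-4,0,8.5,0,0,-5,0,8.5,0,0,-5,0])

```text
clock: 21.38
eef_pos: [0.4815, -0.4042, 0.2037]
tool_rot: [0.235, 0.972, 0.0, -0.0]
ft_force: [-0.3, 0.2, 0.1]
grip_width: 0.0848
grasp_force: 0.0
```

Run:
```python
from h import *
np.set_printoptions(precision=3,suppress=True)
c=bot.camera("wrist"); cv2.imwrite("pics/w10.png",c["pixels"]); P=fcloud(c)
m=(abs(P[...,0]-.482)<.09)&(abs(P[...,1]+.4045)<.09)&(P[...,2]>.05)&(P[...,2]<.1)
q=P[m]; r=cv2.minAreaRect((q[:,:2]*1000).astype(np.float32)); print(r,np.percentile(q[:,2],[50,95,99]))
for n,cc in [("wrist",c),("scene",bot.camera("scene"))]:
  for k in ["tape_measure_centre","left_flap_edge","right_flap_edge","pliers","driver_red","marker"]:
    print(n,k,[(W(cc,d["xyz"]).round(3).tolist(),round(d["p"],2)) for d in bot.place_of(cc,k)[:1]])
o=bot.get_obs(); print(o["eef_pos"],o["ft_force"])
```

```text
((481.374755859375, -404.7823791503906), (40.34160232543945, 80.23442840576172), 62.997127532958984) [0.076 0.08  0.081]
wrist tape_measure_centre []
wrist left_flap_edge [([0.577, -0.233, 0.113], 0.46)]
wrist right_flap_edge [([0.578, -0.267, 0.171], 0.59)]
wrist pliers [([0.333, -0.391, -0.001], 0.92)]
wrist driver_red [([0.334, -0.391, -0.001], 0.24)]
wrist marker [([0.359, -0.259, -0.001], 0.57)]
scene tape_measure_centre [([0.477, -0.407, 0.04], 0.63)]
scene left_flap_edge [([0.567, 0.023, 0.169], 0.62)]
scene right_flap_edge [([0.576, -0.267, 0.168], 0.56)]
scene pliers [([0.336, -0.388, -0.007], 0.75)]
scene driver_red [([0.369, -0.054, -0.003], 0.78)]
scene marker [([0.363, -0.257, -0.002], 0.62)]
[ 0.482 -0.404  0.202] [ 0.054  0.557 -0.027]
```

View pics/w10.png

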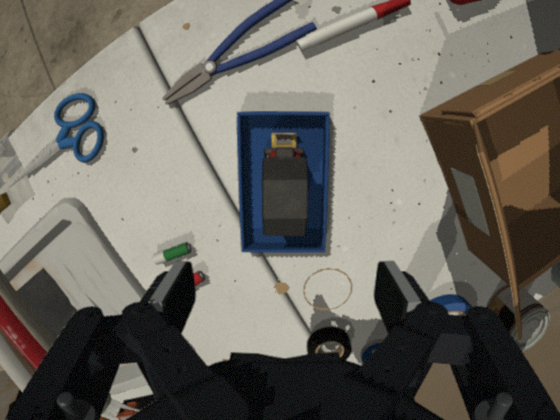

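The wrist picture shows the tape measure standing upright in the middle of the tray, around pixel (285, 185). Its top is at z ≈ 0.08. The flaps are still open, the loose tools have not moved, and the gripper is clear.

```bash
python3 -c "
from workcell import bot
print(bot.job_done())"
```

```text
the job is handed in; nothing more can be done
None
```

I handed the job in at about 21 s: both flaps measured about 2.1 rad open, the tape measure stands upright centred in the tray, and the pliers, screwdriver and marker measured where they started; no verdict was reported back.

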